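# Swing the jig's swivel board to the red stop

### The job

Set the angle jig for the next job: swing the wooden swivel board round on its bolt until its long side rests against the red stop peg (not the blue one), and leave it lying flat there.

Things in the scene. Friction and masses are not known exactly. Their poses are not given: they have to be found in the camera images.
- swivel_board: Reddish-brown wooden board, 240x100x20 mm, 0.25 to 0.5 kg, lying loose on the jig's plywood base, held by a bolt through a hole near one end, so that it can only turn. Origin: on the bolt's axis at the board's underside, 12 mm above the bench. x runs along its middle line to the free end: it spans x -25 to 215 mm, y -50 to 50 mm. Too wide to grasp: push its long side near a free corner.
- jig_base: Fixed plywood sheet on the bench, 250x310 mm, 12 mm thick, with the steel bolt on which the board turns; the nut's top is 44 mm above the bench. Origin: below the bolt's axis on the bench. The sheet spans x -40 to 210 mm, y -155 to 155 mm. The board slides on it with friction only (about 1 to 3 N at its free end), without a spring, and stays where it is left.
- red_stop_mid (a point): Red upright stop peg, 20 mm diameter, 38 mm tall, fixed on the base sheet (top 50 mm above the bench), to the left or right of the board, 130 to 165 mm from the bolt. The point is on its axis, half-way up.
- blue_stop_mid (a point): Blue upright stop peg of the same size, on the other side of the board. Which colour stands on which side changes. The point is on its axis, half-way up.

How it is judged:
At the end, for the whole second after the job is handed in: The swivel board lies flat and still with the long side nearest the red peg against that peg, or within 15 mm of it (y of red_stop_mid in the frame of swivel_board between -0.075 and 0.075 m and angle between swivel_board's own z axis and vertical below 0.1 rad and linear speed of swivel_board below 0.02 m/s and angular speed of swivel_board below 0.1 rad/s); the robot touches nothing.
It also fails if it takes over 32 s, if anything falls off the work surface, if the arm or the gripper's body presses on something with over 40 N, if the wrist force passes 120 N, or if a joint passes its speed limit or range.

### The arm

A 7-joint arm with a two-finger parallel gripper is mounted at the origin on a cart in front of the work surface, level with it; the furniture and walls round the work are solid. World frame = base frame: x ahead of the robot, y to its left, z up, the work surface at z = 0. Lengths are in m, angles in rad, forces in N, time in s.
With the tool pointing down it reaches from about 0.425 to 0.875 m from the base axis. Payload 4.7 kg.
Tool frame: the origin (TCP) lies midway between the tips of the shut fingers; the grasp point (between the pads) lies 19 mm behind it (ctrl.grip_point_offset is the distance from the TCP to the grasp point, in m); z points along the fingers, y is the line along which they close (so a half turn about z gives the same grasp; the last joint's range is limited). The gripper opens to 87 mm and grips with 3 to 60 N. Pads are 19 mm wide; open, the fingers measure 117 mm over their backs; the gripper's body (75 mm by 190 mm) begins 51 mm behind the grasp point.
Start: joints at [1.259, 0.321, -0.07, 1.45, 0.023, 1.371, -0.057], TCP at [0.208, -0.616, 0.223] pointing down, gripper open.
Joint ranges: [-2.86, 2.86], [-0.3, 2.09], [-1.38, 1.24], [0.06, 2.45], [-1.56, 4.7], [0.09, 2.05], [-2.69, 2.69]. Speed limits (rad/s): [2.57, 2.57, 3.14, 3.14, 3.14, 3.14, 3.14].

### API

Orientations are given as a rotation vector (axis times angle).
In Python, from bench import ctrl gives the robot as it stands. The module is installed in compiled form; this text tells all that it offers.
- The arm moves only by the shell command python3 -m handwheel 'ROWS' [OPENING] [FORCE]. ROWS is JSON, a list of rows, each an object of numbers: "x", "y", "z": the shift along the tool's x, y, z in m; "wx", "wy", "wz": the turn, a rotation vector about the tool's x, y, z in degrees. A call has 1 to 10 rows; each row is the pose to reach, as a shift and turn from the pose commanded when the call began, along the tool's axes at that moment; what a row does not reach only later rows make up. A row lasts 1/12 s, in which the tool goes at most 41.7 mm and 7.16 degrees, less where a joint would pass 70% of its speed; a pose out of reach is approached as far as the arm can. A call with a gripper value outside its range is refused whole. OPENING is the finger opening in m, from 0 to 0.087, set as the call begins (- or left out, the last holds). The fingers move at their own pace and stop on an object; FORCE is the grip in N (left out, the last holds). Time passes only in rows, so rows that repeat a pose let the fingers close. It gives the time, the measured TCP pose, the force, the opening and the grip force at its end, in the units of the state.
- ctrl.get_state(): the state, without advancing time (a new reading comes with each control period).
- ctrl.get_image(name): name is "scene" or "top" or "wrist"; returns a dict with "image" (420x560x3 uint8, red, green, blue), "K" (3x3 intrinsics, pixels), "world_to_cam" (4x4, takes a point from world to camera coordinates); the wrist camera has in their place "hand_eye" (4x4, takes a point from camera to tool coordinates, whose origin is the TCP and whose axes are the flange's). Camera axes: x right, y down, z forward; pixel columns grow to the right and rows downward; lengths in m; the calibration is good to about 2 mm. A picture is of the moment at which its call begins: read the wrist's pose just before it. There is no depth.
- ctrl.close_job(): hands the job in; it is judged then, once.
The state is a dict: "time": time; "joint_positions": joint angles; "qd": joint speeds; "joint_torque": joint torques, N m; "position": TCP position; "tool_rot": TCP orientation; "ft_force": force on the tool from outside, world axes, zero at the start; "torque": the same for the moment, N m; "grip_width": opening from 0.0 (shut) to 1.0 (fully open); "grip_force": force on a finger pad.
Only numpy, scipy, OpenCV 4.12 (cv2) and the standard library are available. Lean on these libraries where they do the work, as an engineer would, in place of code of your own. Each camera call takes 0.05 s, during which the arm holds its last target. There are 200 camera calls.

## Working session

There is one attempt and no reset: what is moved stays moved. The work goes in short steps, Python scripts to look and compute and a shell command to move; the robot and the scene stay as the last step left them, time stands still between calls to the robot, and variables do not carry over. Pictures are saved under pics/ and viewed, at most 10 in all, crops included, and the job is handed in when it is done.

```bash
mkdir -p pics; python3 - <<'E'
from bench import ctrl
import cv2,numpy as np
s=ctrl.get_state();print(s['time'],s['position'],s['tool_rot'])
a=ctrl.get_image('scene');b=ctrl.get_image('top')
np.savez('cal.npz',tK=b['K'],tT=b['world_to_cam'],sK=a['K'],sT=a['world_to_cam'])
cv2.imwrite('pics/top_raw.png',b['image'][...,::-1]);cv2.imwrite('pics/top.png',b['image'][...,::-1])
cv2.imwrite('pics/scene.png',a['image'][...,::-1])
print(b['K'],b['world_to_cam'])
E
```

```text
0.0 [ 0.20776885 -0.61531429  0.22145674] [-3.09815734e+00 -5.09124030e-01  6.91894226e-04]
[[396.87453636   0.         284.29462853]
 [  0.         396.87453636 209.93288805]
 [  0.           0.           1.        ]] [[ 6.43018007e-04 -9.99341064e-01 -3.62908254e-02  7.85382851e-02]
 [-9.93416207e-01  3.51908831e-03 -1.14507012e-01  4.76419200e-01]
 [ 1.14559269e-01  3.61255241e-02 -9.92759347e-01  8.43772786e-01]
 [ 0.00000000e+00  0.00000000e+00  0.00000000e+00  1.00000000e+00]]
```

View pics/top.png

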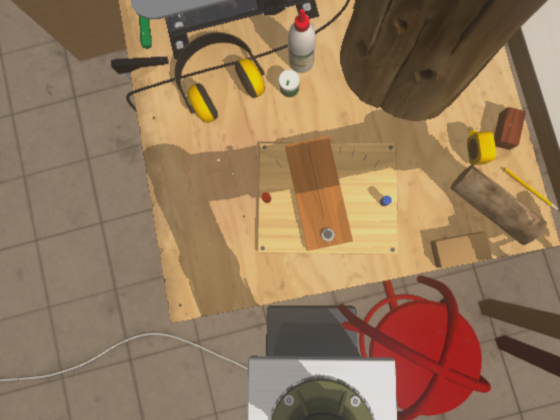

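View pics/scene.png

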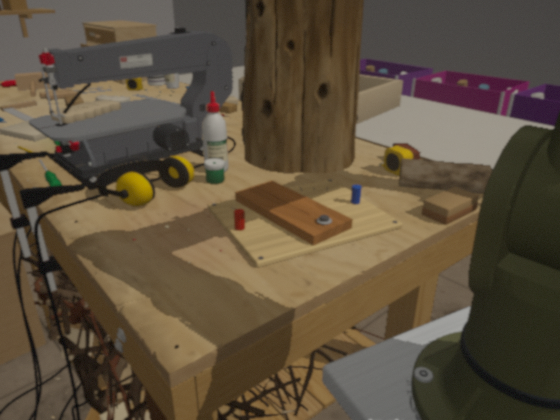

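The top view shows the bolt at (328,234), the board's free end near (308,140), the red peg at (266,197) on the left and the blue one at (386,201). A post stands behind on the right, with its base near (345–440,110). The board has to swing left (+y), so I push its right side.

```bash
cat > h.py <<'E'
import numpy as np,cv2
c=np.load('cal.npz')
def ray(u,v,z,k='t'):
    K,T=c[k+'K'],c[k+'T'];R,t=T[:3,:3],T[:3,3]
    o=-R.T@t;d=R.T@np.linalg.solve(K,[u,v,1.]);return o+d*(z-o[2])/d[2]
E
python3 - <<'E'
from h import *
from scipy.spatial.transform import Rotation as Ro
for n,u,v,z in [('bolt',328,234,.044),('red',266,197,.05),('blue',386,201,.05),('fl',286,145,.032),('fr',330,139,.032),('br',352,241,.032),('bl',307,249,.032),('post l',345,95,0),('post b',400,121,0),('post r',445,105,0),('base tl',260,143,.012),('base tr',395,143,.012),('base br',397,253,.012),('glue',302,72,0)]:
    print(n,ray(u,v,z).round(3))
print(Ro.from_rotvec([-3.098,-.509,0]).as_matrix().round(3))
R,t=c['tT'][:3,:3],c['tT'][:3,3];print(-R.T@t)
E
```

```text
bolt [ 0.423 -0.016  0.044]
red [0.502 0.117 0.05 ]
blue [ 0.492 -0.14   0.05 ]
fl [0.622 0.074 0.032]
fr [ 0.635 -0.024  0.032]
br [ 0.408 -0.068  0.032]
bl [0.391 0.029 0.032]
post l [ 0.75  -0.063  0.   ]
post b [ 0.685 -0.188  0.   ]
post r [ 0.722 -0.292  0.   ]
base tl [0.633 0.134 0.012]
base tr [ 0.63  -0.172  0.012]
base br [ 0.383 -0.169  0.012]
glue [0.808 0.037 0.   ]
[[ 0.947  0.32  -0.   ]
 [ 0.32  -0.947  0.002]
 [ 0.    -0.002 -1.   ]]
[0.37657006 0.04632824 0.89506688]
```

```bash
python3 -m handwheel '[{"x":0.027,"y":-0.021,"wz":-7},{"x":0.054,"y":-0.042,"wz":-14},{"x":0.081,"y":-0.063,"wz":-21},{"x":0.108,"y":-0.084,"wz":-28},{"x":0.135,"y":-0.105,"wz":-35},{"x":0.162,"y":-0.126,"wz":-42},{"x":0.189,"y":-0.147,"wz":-49},{"x":0.216,"y":-0.168,"wz":-56},{"x":0.243,"y":-0.189,"wz":-63},{"x":0.270,"y":-0.210,"wz":-70}]' 0 20
cat > st.py <<'E'
import sys
from h import *
from bench import ctrl
from scipy.spatial.transform import Rotation as Ro
def go(x,y,z,yaw):
    s=ctrl.get_state();R=Ro.from_rotvec(s['tool_rot']).as_matrix();p=np.array(s['position'])
    print('t',s['time'],'p',p.round(3),'yaw y',np.degrees(np.arctan2(R[1,1],R[0,1])).round(1),'q',np.round(s['joint_positions'],2),'F',np.round(s['ft_force'],1))
    print('tool shift',(R.T@(np.array([x,y,z])-p)).round(3),'wz',-(yaw-np.degrees(np.arctan2(R[1,1],R[0,1]))).round(1))
if __name__=='__main__': go(*map(float,sys.argv[1:]))
E
python3 st.py 0.59 -0.085 0.2 60
```

```text
t 0.1 p [ 0.208 -0.615  0.222] yaw y -71.3 q [ 1.26  0.32 -0.07  1.45  0.02  1.37 -0.06] F [-0.   0.4 -0.1]
tool shift [ 0.532 -0.38   0.022] wz -131.3invalid input at $[0]: expected keys x, y, z, wx, wy, wz
```

```bash
python3 -m handwheel '[{"x":0.027,"y":-0.021,"z":0,"wx":0,"wy":0,"wz":-7},{"x":0.054,"y":-0.042,"z":0,"wx":0,"wy":0,"wz":-14},{"x":0.081,"y":-0.063,"z":0,"wx":0,"wy":0,"wz":-21},{"x":0.108,"y":-0.084,"z":0,"wx":0,"wy":0,"wz":-28},{"x":0.135,"y":-0.105,"z":0,"wx":0,"wy":0,"wz":-35},{"x":0.162,"y":-0.126,"z":0,"wx":0,"wy":0,"wz":-42},{"x":0.189,"y":-0.147,"z":0,"wx":0,"wy":0,"wz":-49},{"x":0.216,"y":-0.168,"z":0,"wx":0,"wy":0,"wz":-56},{"x":0.243,"y":-0.189,"z":0,"wx":0,"wy":0,"wz":-63},{"x":0.270,"y":-0.210,"z":0,"wx":0,"wy":0,"wz":-70}]' 0 20
python3 st.py 0.59 -0.085 0.2 60
```

```text
time: 0.93
position: [0.397, -0.3288, 0.2223]
tool_rot: [-2.24, -2.202, 0.001]
ft_force: [0.8, -0.8, -0.1]
grip_width: 0.329
grip_force: 0.0
t 0.9333 p [ 0.397 -0.329  0.222] yaw y -1.0 q [ 1.02  0.05 -0.4   1.77  0.02  1.32  0.61] F [ 0.8 -0.8 -0.1]
tool shift [0.247 0.189 0.022] wz -61.0
```

```bash
python3 -m handwheel '[{"x":0.024,"y":0.019,"z":0,"wx":0,"wy":0,"wz":-7},{"x":0.048,"y":0.038,"z":0,"wx":0,"wy":0,"wz":-14},{"x":0.072,"y":0.057,"z":0.01,"wx":0,"wy":0,"wz":-21},{"x":0.096,"y":0.076,"z":0.02,"wx":0,"wy":0,"wz":-28},{"x":0.120,"y":0.095,"z":0.03,"wx":0,"wy":0,"wz":-35},{"x":0.145,"y":0.114,"z":0.04,"wx":0,"wy":0,"wz":-42},{"x":0.170,"y":0.133,"z":0.05,"wx":0,"wy":0,"wz":-49},{"x":0.195,"y":0.152,"z":0.06,"wx":0,"wy":0,"wz":-55},{"x":0.220,"y":0.171,"z":0.07,"wx":0,"wy":0,"wz":-61},{"x":0.247,"y":0.189,"z":0.07,"wx":0,"wy":0,"wz":-61}]'
python3 st.py 0.6 -0.075 0.025 60
python3 - <<'E'
from bench import ctrl;import cv2
cv2.imwrite('pics/scene2.png',ctrl.get_image('scene')['image'][...,::-1])
cv2.imwrite('pics/top2.png',ctrl.get_image('top')['image'][...,::-1])
E
```

```text
time: 1.77
position: [0.5905, -0.0872, 0.1498]
tool_rot: [-0.815, -3.03, 0.001]
ft_force: [0.4, -0.4, 0.3]
grip_width: 0.007
grip_force: 0.0
t 1.7667 p [ 0.59  -0.087  0.15 ] yaw y 59.9 q [ 0.66  0.33 -0.67  1.66  0.21  1.23  0.99] F [ 0.4 -0.4  0.3]
tool shift [-0.003  0.016  0.125] wz -0.1
```

View pics/scene2.png

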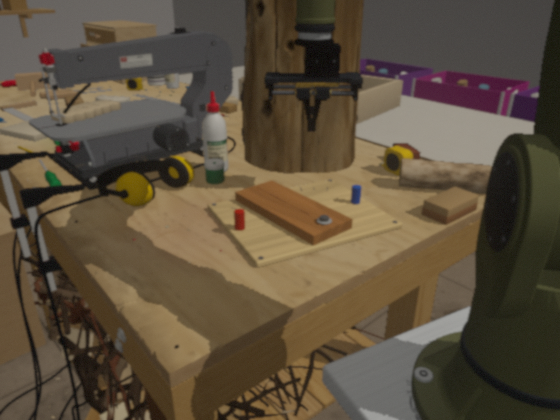

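View pics/top2.png

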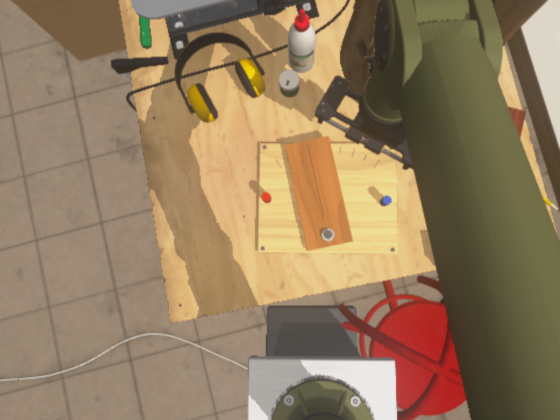

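The fingers are shut and hang clear to the right of the board, with the body well off the post. In the top view the board still runs from (308,140) to the bolt at (328,234). Lowering beside the long edge.

```bash
python3 -m handwheel '[{"x":0,"y":0,"z":0.03,"wx":0,"wy":0,"wz":0},{"x":0,"y":0,"z":0.06,"wx":0,"wy":0,"wz":0},{"x":0,"y":0,"z":0.09,"wx":0,"wy":0,"wz":0},{"x":0,"y":0,"z":0.115,"wx":0,"wy":0,"wz":0},{"x":0,"y":0,"z":0.126,"wx":0,"wy":0,"wz":0},{"x":0.004,"y":0.007,"z":0.126,"wx":0,"wy":0,"wz":0},{"x":0.008,"y":0.014,"z":0.126,"wx":0,"wy":0,"wz":0},{"x":0.012,"y":0.021,"z":0.126,"wx":0,"wy":0,"wz":0},{"x":0.016,"y":0.028,"z":0.126,"wx":0,"wy":0,"wz":0},{"x":0.02,"y":0.035,"z":0.126,"wx":0,"wy":0,"wz":0}]'
python3 st.py 0.598 0.033 0.024 60
```

```text
time: 2.7
position: [0.5929, -0.0462, 0.0283]
tool_rot: [0.82, 3.03, 0.001]
ft_force: [0.4, 0.1, -0.7]
grip_width: 0.005
grip_force: 0.0
t 2.7 p [ 0.593 -0.046  0.028] yaw y 59.7 q [ 0.56  0.45 -0.64  1.78  0.31  1.01  0.84] F [ 0.4  0.1 -0.7]
tool shift [0.036 0.071 0.004] wz -0.3
```

```bash
python3 -m handwheel '[{"x":0,"y":0,"z":0.003,"wx":0,"wy":0,"wz":0},{"x":0,"y":0,"z":0.003,"wx":0,"wy":0,"wz":0},{"x":0.003,"y":0.007,"z":0.003,"wx":0,"wy":0,"wz":0},{"x":0.006,"y":0.014,"z":0.003,"wx":0,"wy":0,"wz":0},{"x":0.010,"y":0.02,"z":0.003,"wx":0,"wy":0,"wz":0},{"x":0.013,"y":0.027,"z":0.003,"wx":0,"wy":0,"wz":0}]'
python3 st.py 0.598 0.033 0.022 60
```

```text
time: 3.2
position: [0.5939, -0.0172, 0.0235]
tool_rot: [-0.822, -3.032, 0.001]
ft_force: [0.1, -1.5, 0.2]
grip_width: 0.006
grip_force: 0.5
t 3.2 p [ 0.594 -0.017  0.023] yaw y 59.7 q [ 0.52  0.46 -0.65  1.78  0.32  1.01  0.79] F [ 0.1 -1.5  0.2]
tool shift [0.022 0.045 0.001] wz -0.3
```

Contact is made (−1.5 N in y). Pushing on to about 8 mm short of the computed contact point.

```bash
python3 -m handwheel '[{"x":0.003,"y":0.006,"z":0,"wx":0,"wy":0,"wz":0},{"x":0.006,"y":0.012,"z":0,"wx":0,"wy":0,"wz":0},{"x":0.009,"y":0.018,"z":0,"wx":0,"wy":0,"wz":0},{"x":0.012,"y":0.024,"z":0,"wx":0,"wy":0,"wz":0},{"x":0.015,"y":0.029,"z":0,"wx":0,"wy":0,"wz":0},{"x":0.017,"y":0.034,"z":0,"wx":0,"wy":0,"wz":0},{"x":0.018,"y":0.037,"z":0,"wx":0,"wy":0,"wz":0}]'
python3 st.py 0.598 0.033 0.022 60
python3 - <<'E'
from bench import ctrl;import cv2
im=ctrl.get_image('top')['image'][...,::-1]
cv2.imwrite('pics/top3.png',cv2.resize(im[110:290,190:450],None,fx=3,fy=3))
E
```

```text
time: 3.78
position: [0.5973, 0.0244, 0.0236]
tool_rot: [0.821, 3.032, 0.0]
ft_force: [0.3, -1.8, -0.2]
grip_width: 0.006
grip_force: 0.5
t 3.7833 p [0.597 0.024 0.024] yaw y 59.7 q [ 0.45  0.47 -0.66  1.77  0.33  1.01  0.71] F [ 0.3 -1.8 -0.2]
tool shift [0.004 0.008 0.002] wz -0.3
```

View pics/top3.png

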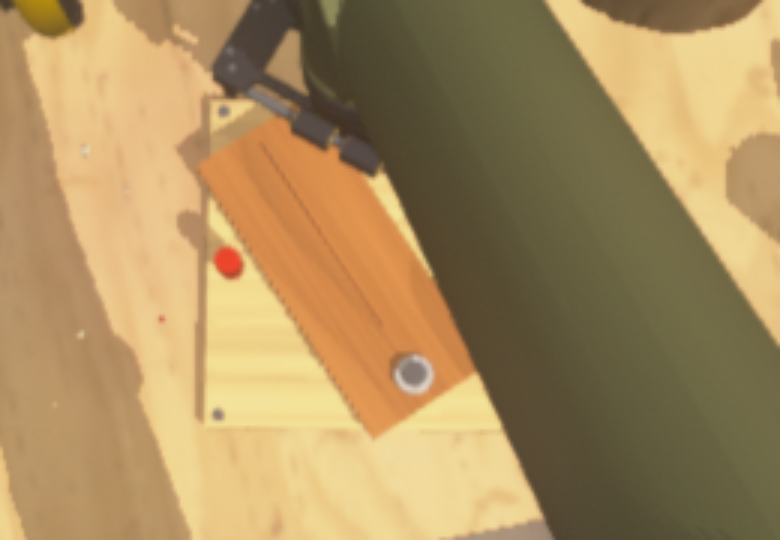

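In this crop the board's left edge, from (203,170) to (372,437), is only a few mm from the red peg at (229,262). I'll continue in small steps until the force rises.

```bash
python3 -m handwheel '[{"x":0.001,"y":0.002,"z":0,"wx":0,"wy":0,"wz":0},{"x":0.002,"y":0.004,"z":0,"wx":0,"wy":0,"wz":0},{"x":0.003,"y":0.005,"z":0,"wx":0,"wy":0,"wz":0},{"x":0.003,"y":0.005,"z":0,"wx":0,"wy":0,"wz":0}]'
```

```text
time: 4.17
position: [0.5971, 0.0293, 0.0235]
tool_rot: [-0.822, -3.032, -0.0]
ft_force: [-0.6, -0.2, 0.5]
grip_width: 0.001
grip_force: 0.3
```

```bash
python3 -m handwheel '[{"x":0.001,"y":0.001,"z":0,"wx":0,"wy":0,"wz":0},{"x":0.001,"y":0.002,"z":0,"wx":0,"wy":0,"wz":0},{"x":0.001,"y":0.002,"z":0,"wx":0,"wy":0,"wz":0}]'
```

```text
time: 4.42
position: [0.5974, 0.0314, 0.0235]
tool_rot: [-0.822, -3.032, 0.0]
ft_force: [0.3, 0.1, 0.5]
grip_width: 0.007
grip_force: 0.4
```

```bash
python3 -m handwheel '[{"x":0.001,"y":0.001,"z":0,"wx":0,"wy":0,"wz":0},{"x":0.001,"y":0.002,"z":0,"wx":0,"wy":0,"wz":0},{"x":0.001,"y":0.003,"z":0,"wx":0,"wy":0,"wz":0}]'; python3 - <<'E'
from bench import ctrl;import cv2
im=ctrl.get_image('top')['image'][...,::-1]
cv2.imwrite('pics/top4.png',cv2.resize(im[140:270,230:360],None,fx=4,fy=4,interpolation=cv2.INTER_CUBIC))
E
```

```text
time: 4.67
position: [0.598, 0.0344, 0.0235]
tool_rot: [0.822, 3.032, -0.0]
ft_force: [-0.3, -1.1, -0.4]
grip_width: -0.001
grip_force: 0.5
```

View pics/top4.png

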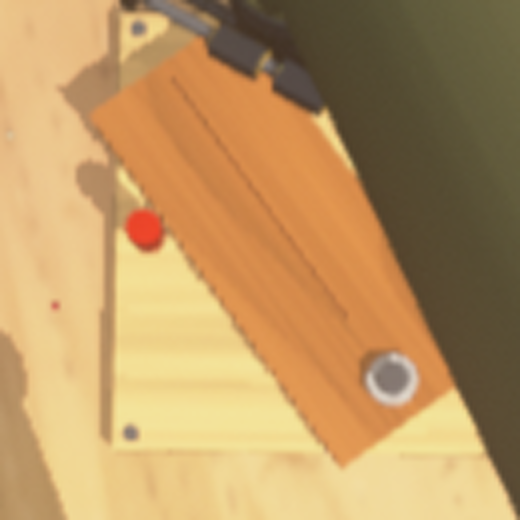

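The board's edge now practically touches the red peg, whose top is at (145,228) in the crop. One last nudge, then back off.

```bash
python3 -m handwheel '[{"x":0.001,"y":0.001,"z":0,"wx":0,"wy":0,"wz":0},{"x":0.001,"y":0.002,"z":0,"wx":0,"wy":0,"wz":0},{"x":0.001,"y":0.002,"z":0,"wx":0,"wy":0,"wz":0}]'
```

```text
time: 4.97
position: [0.5982, 0.037, 0.0236]
tool_rot: [0.821, 3.032, 0.0]
ft_force: [0.2, -1.3, -0.1]
grip_width: 0.006
grip_force: 0.4
```

```bash
python3 -m handwheel '[{"x":0.001,"y":0.001,"z":0,"wx":0,"wy":0,"wz":0},{"x":0.001,"y":0.002,"z":0,"wx":0,"wy":0,"wz":0},{"x":0.001,"y":0.002,"z":0,"wx":0,"wy":0,"wz":0}]'
```

```text
time: 5.22
position: [0.5983, 0.0376, 0.0235]
tool_rot: [0.823, 3.032, -0.003]
ft_force: [-0.5, -3.2, 0.9]
grip_width: 0.009
grip_force: 1.7
```

Force has risen and the motion has stalled: the board is on the peg. I'll back off sideways first, then lift.

```bash
python3 -m handwheel '[{"x":-0.008,"y":-0.009,"z":0,"wx":0,"wy":0,"wz":0},{"x":-0.018,"y":-0.026,"z":0,"wx":0,"wy":0,"wz":0},{"x":-0.024,"y":-0.04,"z":0,"wx":0,"wy":0,"wz":0},{"x":-0.024,"y":-0.04,"z":-0.03,"wx":0,"wy":0,"wz":0},{"x":-0.024,"y":-0.04,"z":-0.06,"wx":0,"wy":0,"wz":0},{"x":-0.024,"y":-0.04,"z":-0.09,"wx":0,"wy":0,"wz":0},{"x":-0.024,"y":-0.04,"z":-0.11,"wx":0,"wy":0,"wz":0},{"x":-0.024,"y":-0.04,"z":-0.12,"wx":0,"wy":0,"wz":0},{"x":-0.024,"y":-0.04,"z":-0.12,"wx":0,"wy":0,"wz":0},{"x":-0.024,"y":-0.04,"z":-0.12,"wx":0,"wy":0,"wz":0}]'; python3 - <<'E'
from bench import ctrl;import cv2
im=ctrl.get_image('top')['image'][...,::-1]
cv2.imwrite('pics/top5.png',cv2.resize(im[110:290,190:450],None,fx=3,fy=3))
E
```

```text
time: 6.05
position: [0.5986, -0.0077, 0.143]
tool_rot: [-0.822, -3.032, -0.0]
ft_force: [-0.2, 0.4, 0.1]
grip_width: 0.007
grip_force: 0.0
```

View pics/top5.png

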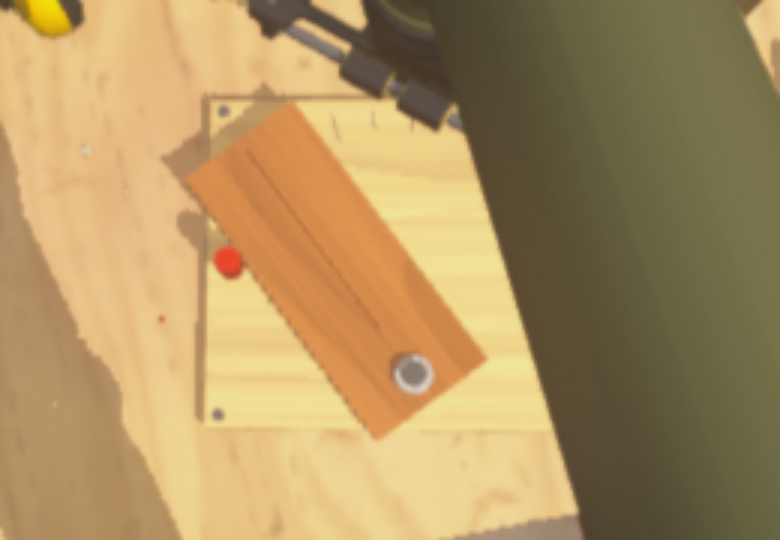

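The board lies flat, with its left edge from (185,180) to (375,438) touching the red peg at (229,262). The gripper is clear above it.

```bash
python3 -c "
from bench import ctrl
print(ctrl.close_job())"
```

```text
the job is handed in; nothing more can be done
None
```

The swivel board lies flat with its long side against the red stop peg, the arm is clear of it, and the job was handed in at about 6 s of the 32 s allowed; the hand-in gave no verdict.

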